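# Square a tile into the stencilling jig

### The job

Push the square terracotta tile along the bench into the corner of the wooden jig until it lies flush against both rails, and push the jig's sliding stop up until it touches the tile, so that the tile is boxed in for stencilling. Only push: do not pick up or tip the tile, leave the cup, the jar and the kiln post where they stand, and finish clear of everything.

Things in the scene. Friction and masses are not known exactly. Their poses are not given: they have to be found in the camera images.
- tile: Loose square terracotta tile, 120 x 120 x 20 mm, about 0.5 kg, ring and dot of white slip on top, lying flat on the bench. Origin: centre of its underside. x and y run parallel to its edges, z up. At the start it is turned up to 0.35 rad relative to the jig, on the open bench inside the L. Slides at about 3 to 8 N (up to 15 N rubbing along a rail); pushed off centre it turns.
- jig: Fixed L of two wooden rails, 26 mm wide, 22 mm high. Origin: inner corner where their inner faces meet, at bench level. Back rail: inner face is the plane x = 0 of the jig's frame, y from -340 to +26 mm. Side rail: inner face is the plane y = 0, x from -200 to 0 mm. x points roughly away from the robot, y to its left. The tile belongs at x < 0, y < 0; flush, its centre is at (-60, -60) mm.
- stop (a joint): Travel (m, 0 to 0.19) of the stop, a wooden block hanging over the back rail that slides along it in jig +y, towards the side rail. Jig x -46 to -2 mm (a cap goes on over the rail to x = 34), 40 mm in jig y, top 49 mm above the bench. Its tile-side face is at jig y = -0.290 + value: it meets a seated tile at 0.170. Starts at 0.005 to 0.035, moves at 2 to 3 N, stays where left.
- stop_push (a point): Point in the middle (in x) of the stop's outer face, the face turned away from the tile, 36 mm above the bench: the place to push the stop in jig +y. It lies at jig x = -24 mm, y = -0.330 + joint value.
- cup: Bystander: open terracotta cup, 76 mm across the rim, 85 mm high, loose. Origin: centre of its underside.
- jar: Bystander: closed grey glaze jar with a white cap and pale label, 60 mm across, 75 mm high, loose. Origin: centre of its underside.
- post: Bystander: upright white kiln post, 38 x 38 mm, 76 mm high, loose. Origin: centre of its underside.
Mind the look-alikes: they are no part of the job. Of the things that look like the tile, the largest one is meant.

How it is judged:
By the outcome, as a careful person would: the job done as asked, in the order asked, and still so for the second after the job is handed in, with the robot touching nothing.
It also fails if it takes over 58 s, if anything falls off the work surface, if the arm or the gripper's body presses on something with over 40 N, if the wrist force passes 120 N, or if a joint passes its speed limit or range.

### The arm

A 7-joint arm with a two-finger parallel gripper is mounted at the origin on the work surface. World frame = base frame: x ahead of the robot, y to its left, z up, the work surface at z = 0. Lengths are in m, angles in rad, forces in N, time in s.
With the tool pointing down it reaches from about 0.35 to 0.9 m from the base axis. Payload 19.9 kg.
Tool frame: the origin (TCP) lies at the very end of the fingers, on their centre line; the grasp point (between the pads) lies 19 mm behind it (manip.pinch_z is the distance from the TCP to the grasp point, in m); z points along the fingers, y is the line along which they close (so a half turn about z gives the same grasp; the last joint's range is limited). The gripper opens to 85 mm and grips with 20 to 120 N. Pads are 22 mm wide; open, the fingers measure 114 mm over their backs; the gripper's body (76 mm by 85 mm) begins 54 mm behind the grasp point. The pads swing forward as they close: fully open they stand 13 mm farther back than shut.
Start: joints at [-1.228, 0.417, -0.01, 1.614, 0.005, 1.111, -0.053], TCP at [0.234, 0.58, 0.231] pointing down, gripper open.
Joint ranges: [-2.81, 2.81], [-0.39, 2.02], [-1.27, 1.25], [0.06, 2.57], [-1.19, 4.33], [0.19, 2], [-2.82, 2.82]. Speed limits (rad/s): [1.89, 1.89, 2.39, 2.39, 3.01, 3.01, 3.01].

### API

Orientations are given as a 3x3 rotation matrix whose columns are the frame's x, y, z axes.
In Python, from plant import manip, optics gives the robot as it stands. The module is installed in compiled form; this text tells all that it offers.
- The arm moves only by the shell command python3 -m creep 'ROWS'. ROWS is JSON, a list of rows, each a list of 3 entries, a list of its own where there are three numbers: the shift along the tool's x, y, z as a fraction of full scale, then the turn, a rotation vector about the tool's x, y, z as a fraction of full scale, then the finger opening in mm, from 0 to 85.4. In form: [[[tx, ty, tz], [wx, wy, wz], fingers], ...]. A call has 1 to 12 rows; each row is the pose to reach, as a shift and turn from the pose commanded when the call began, along the tool's axes at that moment, turning the shorter way round; what a row does not reach only later rows make up. Full scale, the value 1, is 0.6 m for a shift and pi rad for a turn. A row lasts 1/8 s, in which the tool goes at most 62.5 mm and 10.7 degrees, less where a joint would pass 70% of its speed; a pose out of reach is approached as far as the arm can. A call with a number of a shift or a turn outside -1 to 1 is refused whole. A call with a gripper value outside its range is refused whole. The fingers move at their own pace and stop on an object; the grip force is fixed at half the most. Time passes only in rows, so rows that repeat a pose let the fingers close. It gives the time, the measured TCP pose, the force, the opening and the grip force at its end, in the units of the state.
- manip.read_state(): the state, without advancing time (a new reading comes with each control period).
- optics.grab_frame(name): name is "scene" or "top" or "wrist"; returns the picture (384x512x3 uint8, blue, green, red); there is no depth.
- optics.get_calibration(name): a dict with "fx", "fy", "cx", "cy" (pixels), "origin" and "attitude" of the camera in the world. Camera axes: x right, y up, looking along -z (the intrinsics and any distortion apply to the point x, -y, -z); pixel columns grow to the right and rows downward; lengths in m; the calibration is good to about 2 mm. A picture is of the moment at which its call begins: read the wrist's pose just before it. get_calibration takes no time and is no camera call; for the wrist camera it gives the pose at the moment of the call.
- manip.finish_job(): hands the job in; it is judged then, once.
The state is a dict: "t": time; "joints": joint angles; "joint_velocities": joint speeds; "effort": joint torques, N m; "eef_pos": TCP position; "tool_rot": TCP orientation; "contact_force": force on the tool from outside, world axes, zero at the start; "moment": the same for the moment, N m; "width": finger opening in m; "gripper_force": force on a finger pad.
Only numpy, scipy, OpenCV 4.12 (cv2) and the standard library are available. Lean on these libraries where they do the work, as an engineer would, in place of code of your own. Each camera call takes 0.05 s, during which the arm holds its last target. There are 200 camera calls.

## Working session

There is one attempt and no reset: what is moved stays moved. The work goes in short steps, Python scripts to look and compute and a shell command to move; the robot and the scene stay as the last step left them, time stands still between calls to the robot, and variables do not carry over. Pictures are saved under pics/ and viewed, at most 10 in all, crops included, and the job is handed in when it is done.

```bash
mkdir -p pics
cat > h.py <<'E'
import numpy as np, cv2
from plant import manip, optics
def ray(c,u,v):
    d=np.array([(u-c["cx"])/c["fx"],-(v-c["cy"])/c["fy"],-1.0])
    return np.array(c["origin"]),np.array(c["attitude"])@d
def onplane(c,u,v,z):
    o,d=ray(c,u,v); return (o+d*(z-o[2])/d[2])
def proj(c,p):
    q=np.array(c["attitude"]).T@(np.array(p)-np.array(c["origin"]))
    return c["cx"]+c["fx"]*q[0]/-q[2], c["cy"]-c["fy"]*q[1]/-q[2]
E
python3 - <<'E'
from h import *
for n in("top","scene"):
    c=optics.get_calibration(n);print(n,c)
    cv2.imwrite(f"pics/{n}0.png",optics.grab_frame(n))
s=manip.read_state();print(s["t"],s["eef_pos"],np.round(s["tool_rot"],3))
E
```

```text
top {'fx': 358.6479522221847, 'fy': 358.6479522221847, 'cx': 256.3324462323211, 'cy': 190.3047097806803, 'origin': array([ 0.37505383, -0.01503011,  0.92969527]), 'attitude': array([[-0.00660723,  0.98122589, -0.1927488 ],
       [-0.99908832, -0.0146074 , -0.04011418],
       [-0.04217663,  0.19230803,  0.98042784]])}
scene {'fx': 432.9448521959947, 'fy': 432.9448521959947, 'cx': 258.99762854547873, 'cy': 191.85360249292836, 'origin': array([1.31263505, 0.67502601, 0.80676042]), 'attitude': array([[-0.67262437, -0.43780631,  0.5965753 ],
       [ 0.73993771, -0.40695527,  0.53561143],
       [ 0.0082854 ,  0.80169386,  0.59767743]])}
0.1 [0.23391165 0.57923687 0.23073156] [[-0.927  0.374 -0.   ]
 [ 0.374  0.927 -0.001]
 [-0.    -0.001 -1.   ]]
```

View pics/top0.png

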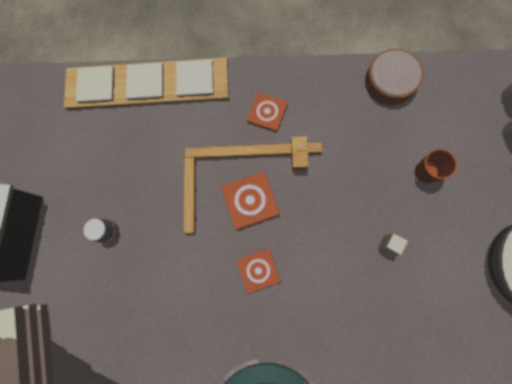

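View pics/scene0.png

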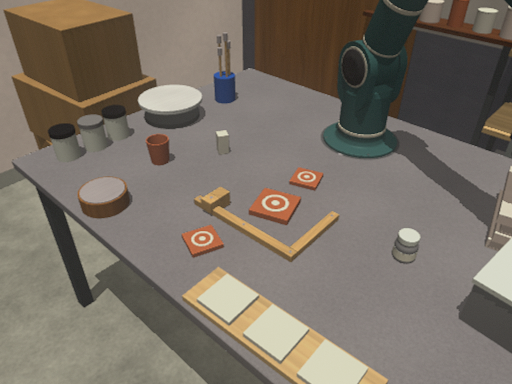

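The top view shows three red ring tiles: (250,200), (267,111) outside the L, and (258,271). The one at (250,200) is the largest and lies inside the L. The jig corner is near (194,157), the stop at (300,152), the post at (397,244), the cup at (440,165) and the jar at (96,230). I'll measure these and confirm the tile in a crop.

Run:
```python
from h import *
im=cv2.imread("pics/top0.png");c=optics.get_calibration("top")
hsv=cv2.cvtColor(im,cv2.COLOR_BGR2HSV)
red=cv2.inRange(hsv,(0,130,90),(9,255,255))|cv2.inRange(hsv,(172,130,90),(180,255,255))
cs,_=cv2.findContours(red,cv2.RETR_EXTERNAL,cv2.CHAIN_APPROX_NONE)
for k in cs:
    if cv2.contourArea(k)<200: continue
    b=cv2.boxPoints(cv2.minAreaRect(k))
    w=np.array([onplane(c,*p,0.02)[:2] for p in b]); e=np.roll(w,-1,0)-w
    print("red",b.mean(0),"w",w.mean(0).round(4),np.hypot(*e.T).round(4),"ang",np.degrees(np.arctan2(e[:,1],e[:,0])).round(1))
wood=cv2.inRange(hsv,(10,110,90),(28,255,255))
def edge(p0,p1,n,z=.022):
    # fit edge: along samples between p0,p1 of rail mid line, walk along n until mask ends
    pts=[]
    g=cv2.GaussianBlur(wood,(3,3),0).astype(float)/255
    for t in np.linspace(0,1,25):
        m=np.array(p0)+t*(np.array(p1)-p0)
        s=np.arange(0,10,.1); q=(m+s[:,None]*np.array(n)).astype(np.float32)
        v=cv2.remap(g.astype(np.float32),q[:,0],q[:,1],cv2.INTER_LINEAR).ravel()
        i=np.argmax(v<.5); pts.append(onplane(c,*q[i],z)[:2])
    vx,vy,x,y=cv2.fitLine(np.array(pts,np.float32),cv2.DIST_HUBER,0,.001,.001).ravel()
    return np.array([x,y]),np.array([vx,vy])
a,da=edge((205,153),(285,150),(0,1)); a2,_=edge((205,153),(285,150),(0,-1))
b,db=edge((189.5,170),(189.5,225),(1,0)); b2,_=edge((189.5,170),(189.5,225),(-1,0))
t=np.linalg.solve(np.c_[da,-db],b-a); C=a+t[0]*da
print("corner",C,"back dir",np.degrees(np.arctan2(da[1],da[0])),"side dir",np.degrees(np.arctan2(db[1],db[0])))
print("widths",np.cross(da,a2-a),np.cross(db,b2-b))
# stop
st=wood[125:180,285:315]; 
cs,_=cv2.findContours(wood[158:180,285:315],cv2.RETR_EXTERNAL,cv2.CHAIN_APPROX_NONE)
k=max(cs,key=cv2.contourArea).reshape(-1,2)+(285,158);print("stop cols",k.min(0),k.max(0))
for u,v in((k[:,0].min(),163),(k[:,0].max()+1,163),(300,k[:,1].max()+1)):print(onplane(c,u,v,.049))
sub=lambda x,y,z:proj(c,(x,y,z))
for n,(u,v,z) in dict(post=(398,242,.076),cup=(440,161,.085),jar=(96,229,.075)).items(): print(n,onplane(c,u,v,z))
cv2.imwrite("pics/crop0.png",cv2.resize(im[90:300,175:325],None,fx=2.8,fy=2.8,interpolation=cv2.INTER_CUBIC))
```

```text
red [258.      270.50003] w [0.3517 0.0195] [0.0845 0.0852 0.083  0.085 ] ang [ -72.3 -162.1  107.6   19. ]
red [249.8027  200.30777] w [0.5286 0.0393] [0.1193 0.1191 0.1163 0.1187] ang [ -71.2 -162.   108.6   19.4]
red [440.00006 163.50002] w [ 0.6173 -0.4503] [0.0788 0.0757 0.0777 0.075 ] ang [ -46.7 -140.7  132.8   40.1]
red [266.8982  111.28506] w [ 0.7713 -0.0077] [0.0883 0.0863 0.0874 0.085 ] ang [ -18.9 -112.5  160.3   68.1]
corner [0.64480114 0.18840668] back dir -88.67076 side dir 2.0315
widths 0.026139952 0.024575325
stop cols [292 158] [307 167]
[ 0.61729028 -0.06983155  0.049     ]
[ 0.61655419 -0.11011566  0.049     ]
[ 0.60388173 -0.08960248  0.049     ]
post [ 0.4156271  -0.30861057  0.076     ]
cup [ 0.60589232 -0.41987827  0.085     ]
jar [0.45321806 0.40985416 0.075     ]<stdin>:27: DeprecationWarning: Arrays of 2-dimensional vectors are deprecated. Use arrays of 3-dimensional vectors instead. (deprecated in NumPy 2.0)
```

View pics/crop0.png

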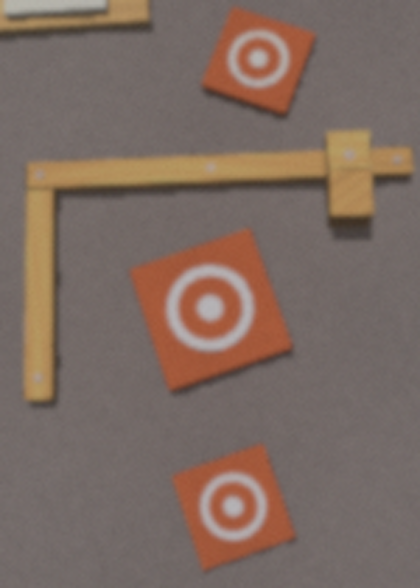

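The crop shows the middle tile with 118 mm sides. The other two are 85 mm decoys, so (250,200) is the tile meant. In the jig frame it sits at about (-120,-146) mm and is turned +17°.

Plan: push +y with two half-open fingers, which squares the tile against the side rail. Then push +x along that rail, then push the stop.

```bash
cat >> h.py <<'E'
C=np.array([0.645,0.1885]); TH=np.radians(1.6)
from scipy.spatial.transform import Rotation as Ro
def j2w(x,y): return C+np.array([x*np.cos(TH)-y*np.sin(TH),x*np.sin(TH)+y*np.cos(TH)])
def w2j(x,y): d=np.array([x,y])-C; return np.array([d[0]*np.cos(TH)+d[1]*np.sin(TH),-d[0]*np.sin(TH)+d[1]*np.cos(TH)])
def go(jx,jy,z,ang):
    "shift/turn in move units to jig-frame TCP target, tool y at jig angle ang(deg)"
    s=manip.read_state();R=np.array(s["tool_rot"]);p=np.array(s["eef_pos"])
    a=np.radians(ang)+TH; y=np.array([np.cos(a),np.sin(a),0]);zz=np.array([0,0,-1.]);T=np.c_[np.cross(y,zz),y,zz]
    print("t",s["t"],"now jig",w2j(*p[:2]).round(4),p[2].round(4),"shift",(R.T@(np.r_[j2w(jx,jy),z]-p)/.6).round(4),"turn",(Ro.from_matrix(R.T@T).as_rotvec()/np.pi).round(4),"F",np.round(s["contact_force"],1),"w",s["width"])
E
python3 - <<'E'
from h import *
print(w2j(.5286,.0393),w2j(.5286-.038,.0393-.076),w2j(.6169,-.0698),w2j(.6166,-.1101))
go(-.13,-.262,.2,0)
E
```

```text
[-0.12052053 -0.14589175] [-0.16062775 -0.2208011 ] [-0.0353012  -0.25741469] [-0.03672633 -0.29769061]
t 0.1 now jig [-0.4     0.4021] 0.2307 shift [-0.8554 -0.8341  0.0522] turn [-3.000e-04  2.000e-04  3.689e-01] F [-0.2  1.  -0.1] w 0.085242934011112
```

```bash
python3 -m creep '[[[-0.3,-0.29,0.05],[0,0,0.12],60],[[-0.6,-0.58,0.05],[0,0,0.25],60],[[-0.855,-0.834,0.05],[0,0,0.369],60],[[-0.855,-0.834,0.05],[0,0,0.369],60],[[-0.855,-0.834,0.05],[0,0,0.369],60],[[-0.855,-0.834,0.05],[0,0,0.369],60],[[-0.855,-0.834,0.05],[0,0,0.369],60],[[-0.855,-0.834,0.05],[0,0,0.369],60],[[-0.855,-0.834,0.05],[0,0,0.369],60],[[-0.855,-0.834,0.05],[0,0,0.369],60],[[-0.855,-0.834,0.05],[0,0,0.369],60],[[-0.855,-0.834,0.05],[0,0,0.369],60]]'
python3 - <<'E'
from h import *
go(-.13,-.262,.003,0)
E
```

```text
t: 1.6
eef_pos: [0.5227, -0.0799, 0.2011]
tool_rot: [[-0.025, 1.0, -0.0], [1.0, 0.025, -0.001], [-0.001, -0.0, -1.0]]
contact_force: [1.2, 1.1, -0.1]
width: 0.0601
gripper_force: 0.0
t 1.6 now jig [-0.1297 -0.2649] 0.2011 shift [ 0.0052 -0.0004  0.3302] turn [-0.0001  0.0003 -0.001 ] F [ 1.2  1.1 -0.1] w 0.06005098535647529
```

```bash
python3 -m creep '[[[0.005,0,0.1],[0,0,0],60],[[0.005,0,0.2],[0,0,0],60],[[0.005,0,0.28],[0,0,0],60],[[0.005,0,0.31],[0,0,0],60],[[0.005,0,0.325],[0,0,0],60],[[0.005,0,0.328],[0,0,0],60],[[0.005,0,0.328],[0,0,0],60]]'
python3 - <<'E'
from h import *
go(-.13,-.180,.004,0)
for n in("wrist","scene"): cv2.imwrite(f"pics/{n}1.png",optics.grab_frame(n))
E
python3 -c "
import cv2,numpy as np
a=cv2.imread('pics/wrist1.png');b=cv2.resize(cv2.imread('pics/scene1.png')[120:290,150:380],(512,384))
cv2.imwrite('pics/m1.png',cv2.resize(np.hstack([a,b]),(800,300)))"
```

```text
t: 2.48
eef_pos: [0.523, -0.0735, 0.0057]
tool_rot: [[-0.028, 1.0, 0.002], [1.0, 0.028, 0.0], [-0.0, 0.002, -1.0]]
contact_force: [-0.4, -0.5, -0.9]
width: 0.0598
gripper_force: 0.0
t 2.475 now jig [-0.1292 -0.2585] 0.0057 shift [ 0.1309 -0.0013  0.0028] turn [ 0.0006  0.     -0.    ] F [-0.4 -0.5 -0.9] w 0.05982526400128698
```

View pics/m1.png

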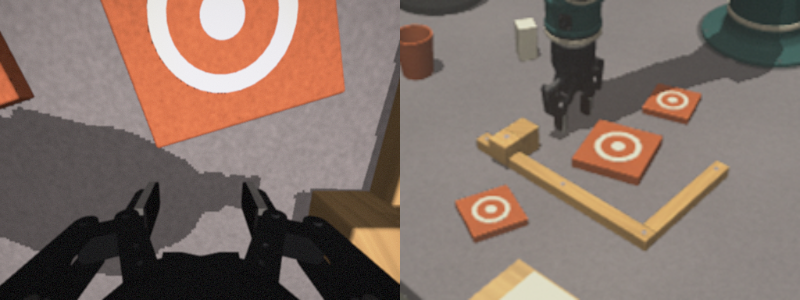

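The wrist view shows the left finger at (145,200), in line with the tile's near corner at (155,145). The stop at (340,220) is clear. I'll push in +y now.

```bash
python3 -m creep '[[[0.02,0,0.003],[0,0,0],60],[[0.04,0,0.003],[0,0,0],60],[[0.052,0,0.003],[0,0,0],60],[[0.064,0,0.003],[0,0,0],60],[[0.076,0,0.003],[0,0,0],60],[[0.088,0,0.003],[0,0,0],60],[[0.1,0,0.003],[0,0,0],60],[[0.112,0,0.003],[0,0,0],60],[[0.124,0,0.003],[0,0,0],60],[[0.136,0,0.003],[0,0,0],60],[[0.148,0,0.003],[0,0,0],60],[[0.16,0,0.003],[0,0,0],60]]'
cat > see.py <<'E'
from h import *
import sys
im=optics.grab_frame("top");cv2.imwrite(f"pics/{sys.argv[1]}.png",im);c=optics.get_calibration("top")
hsv=cv2.cvtColor(im,cv2.COLOR_BGR2HSV)
red=cv2.inRange(hsv,(0,130,90),(9,255,255))|cv2.inRange(hsv,(172,130,90),(180,255,255))
for k in cv2.findContours(red,cv2.RETR_EXTERNAL,cv2.CHAIN_APPROX_NONE)[0]:
    if cv2.contourArea(k)<300: continue
    w=np.array([onplane(c,*p,.02)[:2] for p in k.reshape(-1,2)])
    j=np.array([w2j(*q) for q in w])*1000
    r=cv2.minAreaRect(j.astype(np.float32));print("red jig centre",np.round(r[0],1),"size",np.round(r[1],1),"ang",round(r[2],1))
go(-.13,-.131,.004,0)
E
python3 see.py top2
```

```text
t: 4.08
eef_pos: [0.5196, 0.0229, 0.0027]
tool_rot: [[-0.028, 1.0, 0.0], [1.0, 0.028, -0.0], [-0.0, 0.0, -1.0]]
contact_force: [-0.3, -2.3, -1.4]
width: 0.06
gripper_force: 1.3
red jig centre [-297.7 -160.5] size [84.  83.4] ang 17.2
red jig centre [ -46.6 -636.3] size [75.7 78.2] ang 38.6
red jig centre [ 120.1 -199.8] size [84.3 87.1] ang 67.8
t 4.125 now jig [-0.13  -0.161] 0.0027 shift [ 0.05    0.     -0.0022] turn [-0.     -0.0002  0.0003] F [ 0.3  0.2 -0.1] w 0.05985809184402017
```

```bash
python3 -m creep '[[[0.012,0,0],[0,0,0],60],[[0.024,0,0],[0,0,0],60],[[0.034,0,0],[0,0,0],60],[[0.042,0,0],[0,0,0],60],[[0.047,0,0],[0,0,0],60],[[0.05,0,0],[0,0,0],60],[[0.05,0,0],[0,0,0],60]]'
python3 see.py top3
```

```text
t: 5.0
eef_pos: [0.5176, 0.0421, 0.0026]
tool_rot: [[-0.017, 1.0, -0.001], [1.0, 0.017, -0.01], [-0.01, -0.001, -1.0]]
contact_force: [-8.8, -59.8, 8.9]
width: 0.0602
gripper_force: 29.1
red jig centre [-298.3 -160.4] size [84.7 84.4] ang 17.3
red jig centre [ -46.1 -636.8] size [75.  80.3] ang 25.5
red jig centre [ 120.1 -199.8] size [84.3 87.2] ang 67.8
t 5.05 now jig [-0.1314 -0.1427] 0.0026 shift [ 0.0195  0.0022 -0.0024] turn [-0.0004  0.0031 -0.0036] F [ -7.5 -59.9   9.8] w 0.05965503756425565
```

View pics/top3.png

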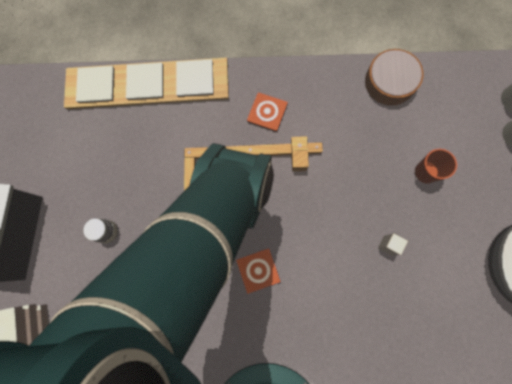

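At 60 N the tile is against something. I'll back off and look.

```bash
python3 -m creep '[[[-0.02,0,0],[0,0,0],60],[[-0.03,0,0],[0,0,0],60],[[-0.06,0,0],[0,0,0],60],[[-0.06,0,0],[0,0,0],60]]'
python3 - <<'E'
from h import *
a=optics.grab_frame("wrist");b=optics.grab_frame("scene");cv2.imwrite("pics/w4.png",a);cv2.imwrite("pics/s4.png",b)
cv2.imwrite('pics/m4.png',cv2.resize(np.hstack([a,cv2.resize(b[120:290,150:380],(512,384))]),(800,300)))
E
```

```text
t: 5.55
eef_pos: [0.5199, 0.0151, 0.0028]
tool_rot: [[-0.026, 1.0, 0.0], [1.0, 0.026, -0.0], [-0.0, 0.0, -1.0]]
contact_force: [0.2, 0.3, 0.3]
width: 0.06
gripper_force: 0.0
```

View pics/m4.png

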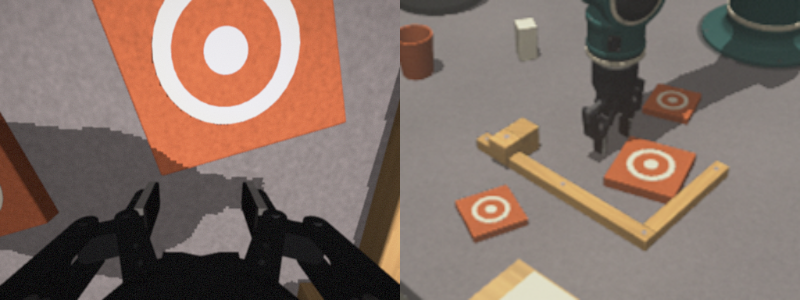

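The tile slid in y but did not turn. Its near corner, at (160,170) in the wrist half, caught on the inside of the left finger. I'll measure the corners from the wrist view and shift the fingers so the corner meets a flat fingertip.

Run:
```python
from h import *
c=optics.get_calibration("wrist")
for u,v in((205,223),(442,157)): 
    p=onplane(c,u,v,.02);print(p.round(4),w2j(*p[:2]).round(4))
# finger pad inner edges, at ~z .03
for u,v in((190,240),(200,240),(312,240)): print(w2j(*onplane(c,u,v,.02)[:2]).round(4))
c=optics.get_calibration("scene");im=cv2.imread("pics/s4.png");hsv=cv2.cvtColor(im,cv2.COLOR_BGR2HSV)
red=cv2.inRange(hsv,(0,130,90),(9,255,255))|cv2.inRange(hsv,(172,130,90),(180,255,255))
k=max(cv2.findContours(red,0,1)[0],key=cv2.contourArea)
for q in cv2.approxPolyDP(k,4,True)[:,0]: print(q,w2j(*onplane(c,*q,.02)[:2]).round(4))
go(-.15,-.187,.003,0)
```

```text
[0.4929 0.0367 0.02  ] [-0.1563 -0.1475]
[0.605  0.0733 0.02  ] [-0.0432 -0.114 ]
[-0.1646 -0.157 ]
[-0.1594 -0.157 ]
[-0.1016 -0.157 ]
[210 225] [ 0.0811 -0.217 ]
[182 235] [ 0.1588 -0.2441]
[193 256] [ 0.1927 -0.1636]
[216 248] [ 0.134  -0.1403]
[216 243] [ 0.1208 -0.1536]
[221 247] [ 0.1229 -0.1332]
t 5.65 now jig [-0.13   -0.1684] 0.0027 shift [-0.031  -0.0334 -0.0005] turn [ 0.     -0.0001 -0.0001] F [ 0.6 -0.1  0. ] w 0.05982617300936492
```

```bash
python3 -m creep '[[[-0.03,0,-0.003],[0,0,0],0],[[-0.03,-0.058,-0.003],[0,0,0],0],[[-0.03,-0.058,-0.003],[0,0,0],0],[[-0.03,-0.058,-0.003],[0,0,0],0],[[-0.01,-0.058,-0.003],[0,0,0],0],[[0.01,-0.058,-0.003],[0,0,0],0],[[0.02,-0.058,-0.003],[0,0,0],0],[[0.03,-0.058,-0.003],[0,0,0],0],[[0.04,-0.058,-0.003],[0,0,0],0],[[0.05,-0.058,-0.003],[0,0,0],0],[[0.057,-0.058,-0.003],[0,0,0],0],[[0.057,-0.058,-0.003],[0,0,0],0]]'
python3 - <<'E'
from h import *
go(-.165,-.131,.004,0)
cv2.imwrite("pics/w5.png",optics.grab_frame("wrist"))
E
```

```text
t: 7.15
eef_pos: [0.484, 0.0502, 0.0045]
tool_rot: [[-0.029, 1.0, -0.0], [1.0, 0.029, 0.0], [0.0, -0.0, -1.0]]
contact_force: [-0.5, 0.0, -0.1]
width: -0.0003
gripper_force: 0.5
t 7.15 now jig [-0.1648 -0.1337] 0.0045 shift [ 0.0045 -0.0004  0.0008] turn [-0.     -0.      0.0003] F [-0.5  0.  -0.1] w -0.00026340478234712574
```

View pics/w5.png

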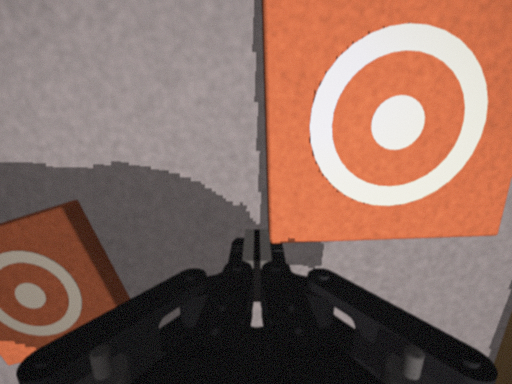

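The tile is now nearly square: its near edge runs from (271,242) to (497,234). Next is the +x push, so I'll raise, turn -90° and come in behind the tile.

Run:
```python
from h import *
c=optics.get_calibration("wrist")
for u,v in((271,242),(497,234)): print(w2j(*onplane(c,u,v,.02)[:2]).round(4))
go(-.225,-.064,.06,-90); print(np.round(manip.read_state()["joints"],2))
```

```text
[-0.1574 -0.1246]
[-0.04 -0.12]
t 7.2 now jig [-0.1647 -0.1339] 0.0045 shift [ 0.1166 -0.1005 -0.0925] turn [ 0.000e+00 -1.000e-04  5.002e-01] F [-0.6  0.5  0.1] w -2.9716177564349557e-06
[-0.52  0.58  0.43  2.11 -0.45  0.55  0.26]
```

```bash
python3 -m creep '[[[-0.02,0,-0.05],[0,0,0],0],[[-0.02,0,-0.1],[0,0,0],0],[[-0.02,-0.09,-0.1],[0,0,0.06],60],[[0.05,-0.1,-0.1],[0,0,0.12],60],[[0.117,-0.1,-0.1],[0,0,0.18],60],[[0.117,-0.1,-0.1],[0,0,0.24],60],[[0.117,-0.1,-0.1],[0,0,0.3],60],[[0.117,-0.1,-0.1],[0,0,0.36],60],[[0.117,-0.1,-0.1],[0,0,0.42],60],[[0.117,-0.1,-0.1],[0,0,0.48],60],[[0.117,-0.1,-0.1],[0,0,0.5],60],[[0.117,-0.1,-0.1],[0,0,0.5],60]]'
python3 - <<'E'
from h import *
go(-.225,-.064,.003,-90)
E
```

```text
t: 8.7
eef_pos: [0.4224, 0.1182, 0.0646]
tool_rot: [[1.0, 0.029, 0.001], [0.029, -1.0, -0.0], [0.001, 0.0, -1.0]]
contact_force: [-0.3, 0.7, -0.3]
width: 0.0602
gripper_force: 0.0
t 8.7 now jig [-0.2245 -0.064 ] 0.0646 shift [-9.000e-04 -1.000e-04  1.026e-01] turn [ 0.0001 -0.0002  0.0002] F [-0.3  0.7 -0.3] w 0.0601984075756937
```

```bash
python3 -m creep '[[[0,0,0.05],[0,0,0],60],[[0,0,0.09],[0,0,0],60],[[0,0,0.102],[0,0,0],60],[[0.04,0,0.102],[0,0,0],60],[[0.07,0,0.102],[0,0,0],60],[[0.09,0,0.102],[0,0,0],60],[[0.102,0,0.102],[0,0,0],60],[[0.114,0,0.102],[0,0,0],60],[[0.126,0,0.102],[0,0,0],60],[[0.138,0,0.102],[0,0,0],60],[[0.148,0,0.102],[0,0,0],60],[[0.148,0,0.102],[0,0,0],60]]'
python3 - <<'E'
from h import *
go(-.131,-.064,.003,-90)
E
```

```text
t: 10.2
eef_pos: [0.5115, 0.1205, 0.0033]
tool_rot: [[1.0, 0.028, 0.001], [0.028, -1.0, -0.0], [0.001, 0.0, -1.0]]
contact_force: [0.7, -0.0, 0.8]
width: 0.0598
gripper_force: 0.0
t 10.2 now jig [-0.1354 -0.0642] 0.0033 shift [ 0.0073 -0.0004  0.0005] turn [ 0.0001 -0.0003 -0.0001] F [ 0.7 -0.   0.8] w 0.05984122826056498
```

```bash
python3 -m creep '[[[0.003,0,0],[0,0,0],60],[[0.006,0,0],[0,0,0],60],[[0.009,0,0],[0,0,0],60],[[0.009,0,0],[0,0,0],60]]'
python3 - <<'E'
from h import *
go(-.131,-.064,.003,-90)
cv2.imwrite("pics/w6.png",optics.grab_frame("wrist"))
E
```

```text
t: 10.7
eef_pos: [0.5165, 0.1208, 0.0033]
tool_rot: [[1.0, 0.028, 0.0], [0.028, -1.0, -0.0], [0.0, 0.0, -1.0]]
contact_force: [0.5, 0.1, -0.0]
width: 0.0599
gripper_force: 0.2
t 10.7 now jig [-0.1304 -0.0641] 0.0033 shift [-0.0011 -0.0002  0.0005] turn [ 0.     -0.0001 -0.    ] F [ 0.5  0.1 -0. ] w 0.05986836804332695
```

View pics/w6.png

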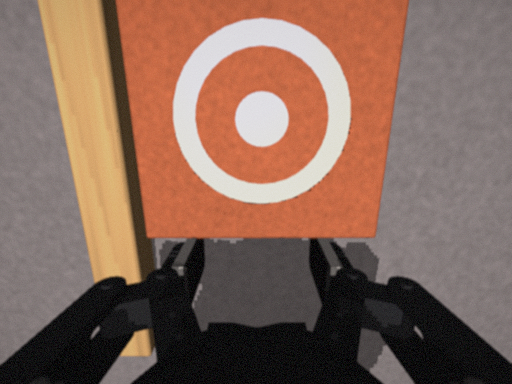

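The tile is aligned with the pusher, with its near edge at row 237 and columns 147–376. It isn't against the back rail yet, so I'll keep going in +x.

```bash
python3 -m creep '[[[0.003,0,0],[0,0,0],60],[[0.006,0,0],[0,0,0],60],[[0.009,0,0],[0,0,0],60],[[0.009,0,0],[0,0,0],60]]'
python3 - <<'E'
from h import *
c=optics.get_calibration("wrist")
im=optics.grab_frame("wrist");cv2.imwrite("pics/w7.png",im)
go(-.131,-.064,.003,-90)
for u,v in((147,237),(376,237),(117,0),(407,0)): print(w2j(*onplane(c,u,v,.02)[:2]).round(4))
E
```

```text
t: 11.25
eef_pos: [0.5194, 0.1209, 0.0028]
tool_rot: [[1.0, 0.028, -0.005], [0.028, -1.0, 0.0], [-0.005, -0.001, -1.0]]
contact_force: [-18.3, 0.3, 11.2]
width: 0.06
gripper_force: 8.9
t 11.3 now jig [-0.1275 -0.0641] 0.0028 shift [-0.0059 -0.0002 -0.0003] turn [-0.0002  0.0015 -0.0001] F [-18.1   1.3  10.2] w 0.06013949123805952
[-0.115  -0.0072]
[-0.1152 -0.1249]
[-0.0108 -0.008 ]
[-0.0109 -0.1235]
```

Contact at 18 N and square, so the tile is flush on the back rail. It is still about 6 mm off the side rail. I'll back off, turn to 0° and push +y from near the tile's centre.

```bash
python3 - <<'E'
from h import *
go(-.075,-.17,.06,0)
E
python3 -m creep '[[[-0.03,0,0],[0,0,0],60],[[-0.03,0,-0.05],[0,0,0],60],[[-0.03,0,-0.1],[0,0,-0.03],40],[[-0.03,0.1,-0.1],[0,0,-0.09],40],[[0.03,0.17,-0.1],[0,0,-0.15],40],[[0.08,0.177,-0.1],[0,0,-0.21],40],[[0.08,0.177,-0.1],[0,0,-0.27],40],[[0.08,0.177,-0.1],[0,0,-0.33],40],[[0.08,0.177,-0.1],[0,0,-0.39],40],[[0.08,0.177,-0.1],[0,0,-0.45],40],[[0.08,0.177,-0.1],[0,0,-0.5],40],[[0.08,0.177,-0.1],[0,0,-0.5],40]]'
python3 - <<'E'
from h import *
go(-.075,-.17,.003,0)
E
```

```text
t 11.3 now jig [-0.1275 -0.0641] 0.0028 shift [ 0.0871  0.1764 -0.0959] turn [-0.0013  0.0011 -0.5001] F [-18.1   1.3  10.2] w 0.06013949123805952
t: 12.8
eef_pos: [0.5729, 0.0158, 0.0635]
tool_rot: [[-0.026, 1.0, 0.001], [1.0, 0.026, 0.0], [0.0, 0.001, -1.0]]
contact_force: [0.7, -0.6, 0.1]
width: 0.04
gripper_force: 0.0
t 12.8 now jig [-0.0769 -0.1707] 0.0635 shift [0.0011 0.003  0.1009] turn [ 0.0002 -0.0001 -0.0005] F [ 0.7 -0.6  0.1] w 0.03996522214284887
```

```bash
python3 -m creep '[[[0,0,0.05],[0,0,0],40],[[0,0,0.09],[0,0,0],40],[[0,0,0.101],[0,0,0],40],[[0.03,0,0.101],[0,0,0],40],[[0.045,0,0.101],[0,0,0],40],[[0.052,0,0.101],[0,0,0],40],[[0.058,0,0.101],[0,0,0],40],[[0.063,0,0.101],[0,0,0],40],[[0.067,0,0.101],[0,0,0],40],[[0.07,0,0.101],[0,0,0],40],[[0.07,0,0.101],[0,0,0],40]]'
python3 - <<'E'
from h import *
go(-.075,-.131,.003,0)
E
```

```text
t: 14.18
eef_pos: [0.5716, 0.0537, 0.003]
tool_rot: [[-0.024, 1.0, 0.001], [1.0, 0.024, -0.004], [-0.004, 0.0, -1.0]]
contact_force: [-1.1, -22.4, 7.4]
width: 0.0402
gripper_force: 11.0
t 14.175 now jig [-0.0772 -0.1327] 0.003 shift [0.0028 0.0036 0.    ] turn [ 0.0001  0.0013 -0.0013] F [ -1.1 -22.4   7.4] w 0.04023612922482553
```

22 N, so the tile is flush with the side rail. Next I'll retract and go over to the outside of the stop with closed fingers.

```bash
python3 -m creep '[[[-0.03,0,0],[0,0,0],40],[[-0.03,0,-0.1],[0,0,0],40],[[-0.05,0,-0.2],[0,0,0],0],[[-0.15,0.04,-0.21],[0,0,0],0],[[-0.25,0.08,-0.21],[0,0,0],0],[[-0.345,0.088,-0.21],[0,0,0],0],[[-0.345,0.088,-0.21],[0,0,0],0],[[-0.345,0.088,-0.21],[0,0,0],0]]'
python3 - <<'E'
from h import *
go(-.024,-.34,.028,0)
cv2.imwrite("pics/t8.png",optics.grab_frame("top"));cv2.imwrite("pics/s8.png",optics.grab_frame("scene"))
im=cv2.imread("pics/t8.png");b=cv2.imread("pics/s8.png")
cv2.imwrite("pics/m8.png",np.hstack([cv2.resize(im[110:260,150:350],(400,300)),cv2.resize(b[170:270,190:350],(400,300))]))
E
```

```text
t: 15.18
eef_pos: [0.6297, -0.1473, 0.1284]
tool_rot: [[-0.027, 1.0, -0.0], [1.0, 0.027, 0.001], [0.001, -0.0, -1.0]]
contact_force: [0.1, 0.1, -0.5]
width: 0.0001
gripper_force: 0.0
t 15.175 now jig [-0.0247 -0.3353] 0.1284 shift [-0.008   0.0012  0.1673] turn [-0.0001 -0.0002 -0.0002] F [ 0.1  0.1 -0.5] w 0.00012828710247385285
```

View pics/m8.png

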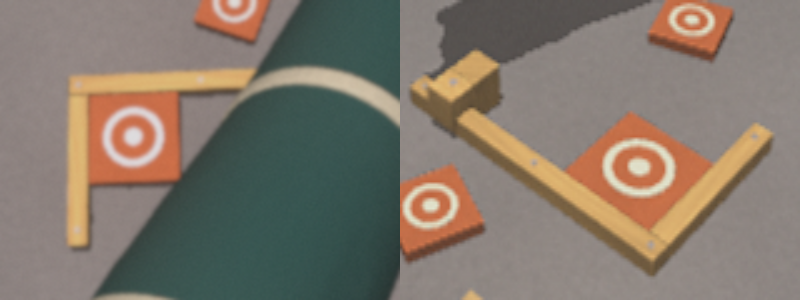

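The tile is seated in the corner, with no visible gap on either rail, at (135,137) in the left half. I'll lower and push the stop.

```bash
python3 -m creep '[[[-0.008,0,0.08],[0,0,0],0],[[-0.008,0,0.15],[0,0,0],0],[[-0.008,0,0.167],[0,0,0],0],[[0.03,0,0.167],[0,0,0],0],[[0.05,0,0.167],[0,0,0],0],[[0.075,0,0.167],[0,0,0],0],[[0.1,0,0.167],[0,0,0],0],[[0.125,0,0.167],[0,0,0],0],[[0.15,0,0.167],[0,0,0],0],[[0.175,0,0.167],[0,0,0],0],[[0.195,0,0.167],[0,0,0],0],[[0.205,0,0.167],[0,0,0],0]]'
python3 - <<'E'
from h import *
go(-.024,-.172,.028,0)
E
```

```text
t: 16.77
eef_pos: [0.6265, -0.0235, 0.0284]
tool_rot: [[-0.028, 1.0, -0.0], [1.0, 0.028, 0.0], [0.0, -0.0, -1.0]]
contact_force: [1.7, -2.3, -0.6]
width: -0.0002
gripper_force: 1.1
t 16.775 now jig [-0.0244 -0.2114] 0.0284 shift [0.0656 0.0008 0.0007] turn [-0.0001 -0.      0.0002] F [ 1.7 -2.3 -0.6] w -0.000234784654989444
```

```bash
python3 -m creep '[[[0.015,0,0],[0,0,0],0],[[0.03,0,0],[0,0,0],0],[[0.04,0,0],[0,0,0],0],[[0.048,0,0],[0,0,0],0],[[0.053,0,0],[0,0,0],0],[[0.057,0,0],[0,0,0],0],[[0.06,0,0],[0,0,0],0],[[0.06,0,0],[0,0,0],0]]'
python3 - <<'E'
from h import *
go(-.024,-.172,.028,0)
E
```

```text
t: 17.77
eef_pos: [0.6254, 0.0117, 0.0285]
tool_rot: [[-0.028, 1.0, -0.0], [1.0, 0.028, 0.0], [0.0, -0.0, -1.0]]
contact_force: [0.4, -0.2, -0.1]
width: -0.0002
gripper_force: 0.1
t 17.775 now jig [-0.0245 -0.1761] 0.0285 shift [0.0069 0.0009 0.0008] turn [-0.0001 -0.0001 -0.    ] F [ 0.4 -0.2 -0.1] w -0.0002052691008829009
```

Not touching yet, so I'll go on in 1 mm steps.

```bash
python3 -m creep '[[[0.002,0,0],[0,0,0],0],[[0.004,0,0],[0,0,0],0],[[0.006,0,0],[0,0,0],0],[[0.006,0,0],[0,0,0],0]]'
python3 -m creep '[[[0.001,0,0],[0,0,0],0],[[0.002,0,0],[0,0,0],0],[[0.003,0,0],[0,0,0],0],[[0.003,0,0],[0,0,0],0]]'
```

```text
t: 18.27
eef_pos: [0.6253, 0.0148, 0.0285]
tool_rot: [[-0.027, 1.0, -0.0], [1.0, 0.027, -0.0], [-0.0, -0.0, -1.0]]
contact_force: [-0.4, -4.0, 0.6]
width: -0.0001
gripper_force: 1.9
t: 18.77
eef_pos: [0.6253, 0.0149, 0.0285]
tool_rot: [[-0.026, 1.0, 0.0], [1.0, 0.026, -0.002], [-0.002, -0.0, -1.0]]
contact_force: [0.2, -10.9, 0.6]
width: -0.0
gripper_force: 5.9
```

The force rises to 11 N with no motion, so the stop is touching the tile. I'll retract clear and check.

```bash
python3 -m creep '[[[-0.02,0,0],[0,0,0],0],[[-0.06,0,0],[0,0,0],0],[[-0.08,0,-0.08],[0,0,0],0],[[-0.1,0,-0.18],[0,0,0],0],[[-0.15,-0.1,-0.28],[0,0,0],0],[[-0.25,-0.25,-0.3],[0,0,0],0],[[-0.3,-0.35,-0.3],[0,0,0],0],[[-0.35,-0.4,-0.3],[0,0,0],0],[[-0.35,-0.4,-0.3],[0,0,0],0],[[-0.35,-0.4,-0.3],[0,0,0],0]]'
python3 see.py t9
python3 - <<'E'
from h import *
cv2.imwrite("pics/s9.png",optics.grab_frame("scene"))
im=cv2.imread("pics/t9.png");b=cv2.imread("pics/s9.png")
cv2.imwrite("pics/m9.png",np.hstack([im,cv2.resize(b,(512,384))])[:,:,:]);m=cv2.imread("pics/m9.png")
cv2.imwrite("pics/m9.png",np.hstack([cv2.resize(im[110:260,150:350],(400,300),interpolation=2),cv2.resize(b[90:270,110:350],(400,300),interpolation=2)]))
E
```

```text
t: 20.02
eef_pos: [0.3891, -0.2015, 0.2092]
tool_rot: [[-0.023, 1.0, 0.002], [1.0, 0.023, 0.001], [0.001, 0.002, -1.0]]
contact_force: [1.3, 1.6, 0.3]
width: 0.0
gripper_force: 0.0
red jig centre [-298.2 -160.9] size [84.8 83.7] ang 17.4
red jig centre [-60.3 -61.9] size [116.1 119.3] ang 89.9
red jig centre [ -45.8 -637.1] size [74.9 79.6] ang 24.3
red jig centre [ 120.2 -199.6] size [84.9 87.2] ang 67.8
t 20.075 now jig [-0.2651 -0.3815] 0.2091 shift [0.4177 0.2236 0.3426] turn [ 0.0006 -0.0003 -0.0007] F [ 0.5 -0.  -0.7] w 0.0004448575272634255
```

View pics/m9.png

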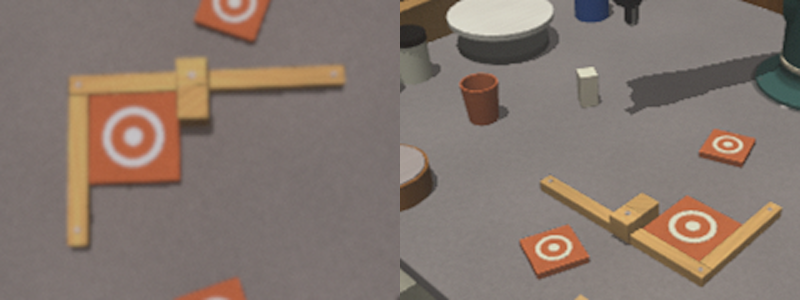

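The tile measures (-60,-62) mm at 0° with the stop against it. The 2 mm y offset matches what both pushes gave at contact, so it is calibration bias. The bystanders haven't moved and the arm is clear.

```bash
python3 -c "
from plant import manip
print(manip.finish_job())"
```

```text
the job is handed in; nothing more can be done
None
```

The tile sits flush in the jig corner with the stop pushed up against it, the cup, jar and post are where they stood, and the arm finished clear; the job was handed in at about 20 s, but one early +y push jammed at about 60 N at the wrist (limit 120 N), and no verdict came back.

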